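# Free a cross-threaded jar lid and screw it home

## Robot

A 7-joint arm with a two-finger parallel gripper is mounted at the origin on the work surface. World frame = base frame: x ahead of the robot, y to its left, z up, the work surface at z = 0. Lengths are in mm, angles in rad, forces in N, time in s.
With the tool pointing down it reaches from about 400 to 875 mm from the base axis. Payload 19.3 kg.
Tool frame: the origin (TCP) lies at the very end of the fingers, on their centre line; the grasp point (between the pads) lies 19 mm behind it; z points along the fingers, y is the direction in which the jaws open and shut (so a half turn about z gives the same grasp; the last joint's range is limited). The gripper opens to 85 mm and grips with 20 to 120 N. Pads are 22 mm wide; open, the fingers measure 114 mm over their backs; the gripper's body (76 mm by 85 mm) begins 54 mm behind the grasp point. The pads swing forward as they close: fully open they stand 13 mm farther back than shut.
Start: joints at [-1.279, 0.521, -0.036, 1.599, 0.021, 1.021, -0.113], TCP at [221.242, 584.523, 231.291] pointing down, gripper open.
Joint ranges: [-2.91, 2.91], [-0.3, 2.13], [-1.5, 1.42], [0.17, 2.43], [-1.26, 4.41], [0.16, 1.93], [-2.52, 2.52]. Speed limits (rad/s): [1.89, 1.89, 2.39, 2.39, 3.01, 3.01, 3.01].

## Interface

Orientations are given as a unit quaternion [w, x, y, z].
In Python, from station import r, capture gives the robot as it stands.
- The arm moves only by the tool apply_moves, never from a script. Its argument "steps" is a list of rows, each a list of 4 numbers: the shift along the tool's x, y, z each as a share of 0.5 m, from -1 to 1, then the turn about the tool's z as a share of 2 pi rad, from -1 to 1. In form: [[x, y, z, yaw], ...]. A call has exactly 8 rows; each row is the pose to reach, as a shift and turn from the pose commanded when the call began, along the tool's axes at that moment, turning the shorter way round; what a row does not reach only later rows make up. A row lasts 1/10 s, in which the tool goes at most 50 mm and 8.59 degrees, less where a joint would pass 70% of its speed; a pose out of reach is approached as far as the arm can. A call with a number of a shift or a turn outside -1 to 1 is refused whole. A call with a gripper value outside its range is refused whole. "gripper" is the closure, from -1 (fully open) to 1 (shut), set as the call begins (left out, the last holds). The fingers move at their own pace and stop on an object; "squeeze" is the grip in N (left out, the last holds). Time passes only in rows, so rows that repeat a pose let the fingers close, or fill a call up. It gives the time, the measured TCP pose, the force and the opening at its end, in the units of the state.
- r.read_state(): the state, without advancing time (a new reading comes with each control period).
- capture(name): name is "side" or "top"; returns a dict with "pixels" (480x640x3 uint8, red, green, blue), "camera_matrix" (3x3 intrinsics, pixels), "rvec" (rotation vector, rad) and "tvec" (3), from world to camera coordinates, as OpenCV has them. Camera axes: x right, y down, z forward; pixel columns grow to the right and rows downward; lengths in mm; the calibration is good to about 2 mm. A picture is of the moment at which its call begins. There is no depth.
- r.close_job(): hands the job in, once; it reports no verdict.
The state is a dict: "t": time; "q": joint angles; "joint_vel": joint speeds; "joint_efforts": joint torques, N m; "ee_pos": TCP position; "tool_rot": TCP orientation; "ft_force": force on the tool from outside, world axes, zero at the start; "moment": the same for the moment, N m; "finger_gap": finger opening in mm.
Only numpy, scipy, OpenCV 4.12 (cv2) and the standard library are available. Lean on these libraries where they do the work, as an engineer would, in place of code of your own. Each camera call takes 0.05 s, during which the arm holds its last target.

## Task

Someone left the green screw lid cross-threaded on the big white jar: it sits crooked. Turn the lid by its grip lugs: first back (anticlockwise seen from above) until it drops level into the thread, then clockwise until it is fully home, down level on the rim; leave the whisk, tub and shaker where they stand.

Things in the scene. Friction and masses are not known exactly. Their poses are not given: they have to be found in the camera images.
- jar: White square storage jar, body 128 x 128 mm, in a folded steel holder 138 mm square and 46 mm high, bolted to the table, so that it neither moves nor turns (holder feet reach 93 mm from the axis). Origin: on the jar's axis at the table, z up. The square body ends at 136 mm height, its corners up to 90 mm from the axis; above it a round shoulder (up to 149 mm) and the neck with a coarse right-handed thread.
- jar_rim (a point): Centre of the neck's rim, 186 mm up on the jar's axis. Three-start thread: cross-threaded, the lid turned clockwise only jams, still crooked. Turned anticlockwise 8 to 40 degrees from the start it drops level; back up to 60 degrees more does no harm, it climbs 1 mm per 10. Clockwise from the drop it sinks 1 mm per 10 degrees, is down on the rim after 102 and meets a solid stop at 112.
- lid_centre (a point): Green plastic screw lid, about 120 g, loose; round skirt 119 mm across, 28.5 mm high. Point on its axis half-way up; z is its axis, up. At the start it is cross-threaded, tilted 0.11 to 0.16 rad, the point about 190 mm above the table; dropped level into the thread 187 mm; fully home 176 mm. It shifts sideways by up to 2.5 mm when pushed and stays where it is left.
- lid_lug (a point): One of the lid's four alike, solid grip lugs, which stick out of the skirt in the directions of the lid's own +x (this one), +y, -x and -y. Each reaches from 59.5 to 76 mm from the lid's axis, is 12 mm wide along the circumference and 25 mm high. Point at the lug's centre, 67 mm from the axis, at the level of the lid's centre. Pushing a lug sideways takes 2 to 5 N until the stop.
- whisk_centre (a point): Steel whisk lying on the table, about 265 mm long, along the point's x axis; the point lies at its middle, 20 mm above the table. To be left alone.
- tub_centre (a point): Clear open plastic tub, 162 x 176 mm, 100 mm high; point at its centre half-way up. To be left alone.
- shaker_centre (a point): Brown spice shaker with a black cap, 66 mm across, 135 mm high, upright; point at its centre half-way up. To be left alone.
Things that resemble listed ones, but are neither listed nor needed, are in the scene too. Of the things like the part that bears lid_centre, leave any that is red or yellow; of the rest the smaller one is meant.

How it is judged (in metres and radians):
On the way:
1. the lid is turned back until it has dropped level (within 0.045 rad) into the start of the thread, still 4 mm or more above home (angle between lid_centre's own z axis and vertical below 0.045 rad and z of lid_centre in the frame of jar between 0.18 and 0.1955 m and horizontal distance between lid_centre and jar below 0.006 m), for 0.2 s.
At the end, for the whole second after the job is handed in: the lid is screwed home: within 1.2 mm of its lowest position on the rim, level within 0.02 rad and on the jar's axis within 6 mm (z of lid_centre in the frame of jar below 0.1772 m and angle between lid_centre's own z axis and vertical below 0.02 rad and horizontal distance between lid_centre and jar below 0.006 m); the robot touches nothing.
It fails at once if the whisk is pushed more than 30 mm from its place (distance of whisk_centre from where it was at the start of the episode above 0.03 m).
It fails at once if the tub is pushed more than 30 mm from its place (distance of tub_centre from where it was at the start of the episode above 0.03 m).
It fails at once if the shaker is pushed more than 30 mm from its place (distance of shaker_centre from where it was at the start of the episode above 0.03 m).
It also fails if it takes over 61 s, if anything falls off the work surface, if the arm or the gripper's body presses on something with over 40 N, if the wrist force passes 120 N, or if a joint passes its speed limit or range.

## Working session

There is one attempt and no reset: what is moved stays moved. The work goes in short steps, Python scripts to look and compute and a tool call to move; the robot and the scene stay as the last step left them, time stands still between calls to the robot, and variables do not carry over. Pictures are saved under pics/ and viewed, and the job is handed in when it is done.

Besides the shell and the picture viewer there is one more tool, called after ">>>" as name([rows], argument=value, ...), one row to a line, values as JSON. apply_moves: Moves the arm, as the interface text tells. Its arguments: {"type":"object","properties":{"steps":{"type":"array","items":{"type":"array","items":{"type":"number"}}},"gripper":{"type":"number"},"squeeze":{"type":"number"}},"required":["steps"]}

```bash
ls; mkdir -p pics; python3 - <<'E'
from station import r, capture
import cv2,json
s=r.read_state();print(s)
for n in("side","top"):
    c=capture(n);cv2.imwrite(f"pics/{n}0.png",c["pixels"][:,:,::-1]);print(n,c["camera_matrix"],c["rvec"],c["tvec"])
E
```

```text
pics
{'t': 0.0, 'q': array([-1.27921739,  0.52202507, -0.03632482,  1.6000139 ,  0.02120793,
        1.02111817, -0.11279529]), 'joint_vel': array([-0.00062158,  0.00096409, -0.00015315,  0.00056544, -0.00142196,
       -0.00100501, -0.00138848]), 'joint_efforts': array([ 4.49391318e-04, -9.27111769e+01,  1.98032275e+00, -3.69932663e+01,
        1.78470433e-02,  8.28297751e-03, -1.62053624e-05]), 'ee_pos': array([221.12690412, 584.20010782, 230.71677074]), 'tool_rot': array([-5.97937004e-05,  1.79906165e-01,  9.83683600e-01, -5.86574015e-04]), 'ft_force': array([-0.5221822 ,  0.13224628,  0.14645888]), 'moment': array([0.01807504, 0.03052529, 0.02056221]), 'finger_gap': 85.40770298450572}
side [[572.04928077   0.         320.54291938]
 [  0.         572.04928077 232.16335436]
 [  0.           0.           1.        ]] [ 2.33106707 -0.59015797  0.21526772] [-458.33857969  268.83416121 1109.04142098]
top [[588.14911953   0.         333.0763532 ]
 [  0.         588.14911953 252.63130677]
 [  0.           0.           1.        ]] [ 2.11681099 -2.16797186  0.11786347] [  30.12033894  537.43327229 1524.85523767]
```

View pics/side0.png

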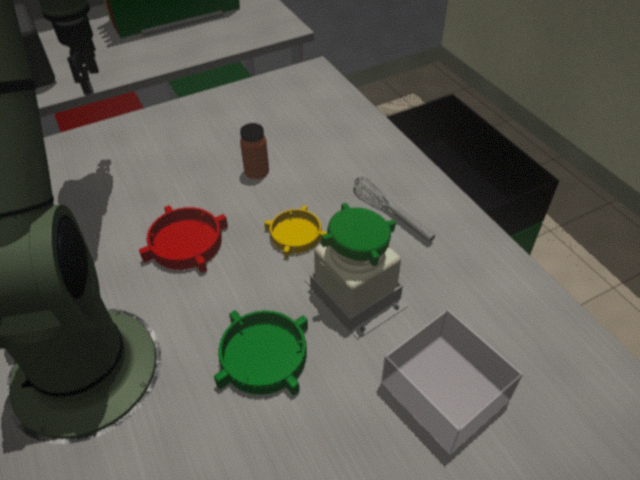

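View pics/top0.png

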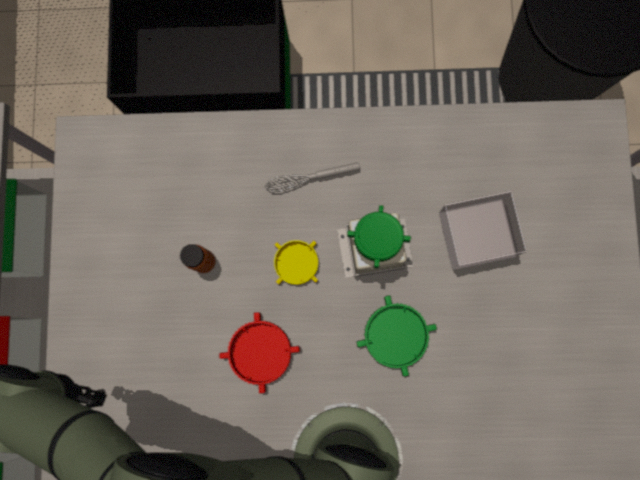

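The candidates for the lid, as side/top pixels:
- Green lid on the jar: (359,232) / (380,235).
- Larger green lid on the table: (262,350) / (397,336).
- Red lid: (185,238) / (260,352).
- Yellow lid: (296,229) / (297,263).

I choose the smaller green one, on the jar, and will check it in close crops.

```bash
cat > h.py <<'E'
import numpy as np,cv2
from station import r,capture
from scipy.spatial.transform import Rotation as R
def proj(c,P):
    return cv2.projectPoints(np.float64(P).reshape(-1,1,3),np.float64(c["rvec"]),np.float64(c["tvec"]),np.float64(c["camera_matrix"]),None)[0].reshape(-1,2)
def ray(c,uv):
    Rm=cv2.Rodrigues(np.float64(c["rvec"]))[0];o=-Rm.T@np.ravel(c["tvec"])
    d=Rm.T@np.linalg.inv(c["camera_matrix"])@np.array([uv[0],uv[1],1.]);return o,d/np.linalg.norm(d)
def atz(c,uv,z):
    o,d=ray(c,uv);return o+d*(z-o[2])/d[2]
def crop(c,name,x0,y0,w,h,s):
    im=c["pixels"][y0:y0+h,x0:x0+w,::-1];cv2.imwrite(f"pics/{name}.png",cv2.resize(im,None,fx=s,fy=s,interpolation=cv2.INTER_CUBIC))
E
python3 - <<'E'
from h import *
c=capture("side");crop(c,"sc",290,190,140,110,5)
c=capture("top");crop(c,"tc",320,190,120,100,6)
m=c["pixels"].astype(int);g=(m[:,:,1]>m[:,:,0]+50)&(m[:,:,1]>m[:,:,2]+40)
ys,xs=np.nonzero(g[195:280,335:425]);print(xs.min()+335,xs.max()+335,ys.min()+195,ys.max()+195,len(xs))
print(atz(c,(380,236),200),ray(c,(380,236)))
E
```

```text
348 409 206 266 1941
[553.14226644 -98.54696593 200.        ] (array([ 331.84932467,  -15.06716498, 1582.58467675]), array([ 0.15776564, -0.05951498, -0.98568148]))
```

View pics/sc.png

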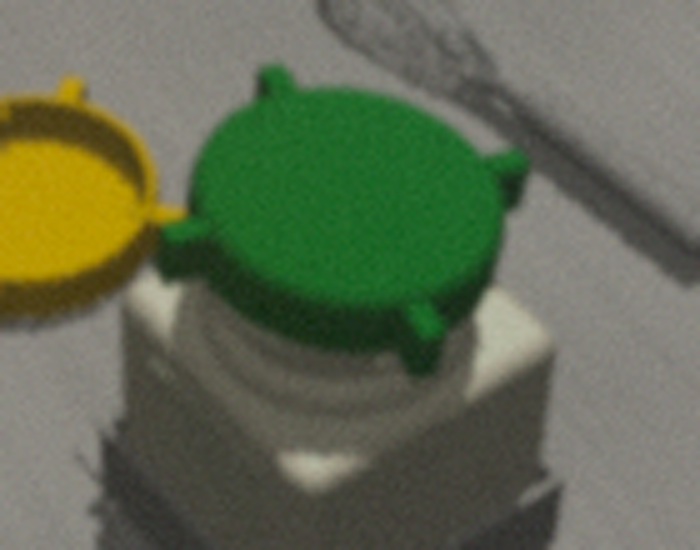

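View pics/tc.png

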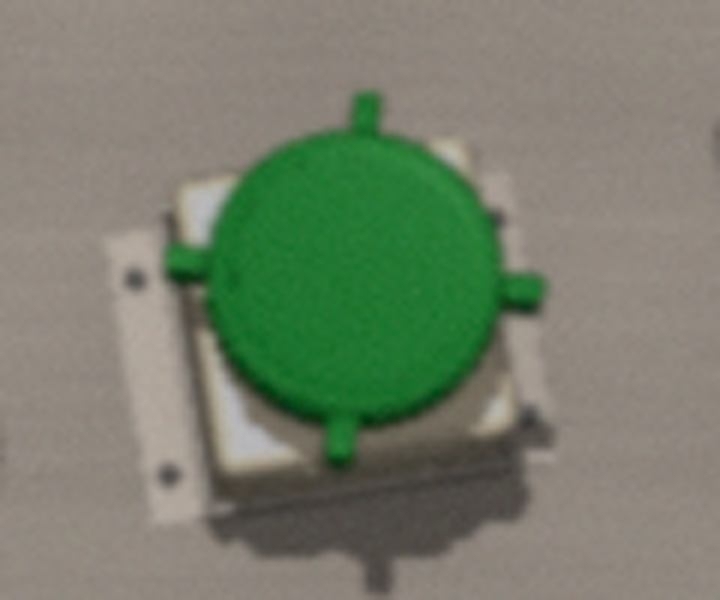

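```bash
python3 - <<'E'
from h import *
from scipy.optimize import least_squares
cs=capture("side");ct=capture("top")
T=np.array([(367,97),(172,258),(340,452),(543,287)])/6+[320,190]  # +x,+y,-x,-y
S=np.array([(273,70),(520,157),(432,325),(168,235)])/5+[290,190]
print("sidecam",ray(cs,(320,240)))
L=np.array([[76,0,12.5],[0,76,12.5],[-76,0,12.5],[0,-76,12.5]])
for k in range(4):
  for d in(1,):
    f=lambda p:np.r_[(proj(ct,R.from_rotvec([p[3],p[4],0]).apply(R.from_euler('z',p[5]).apply(L))+p[:3])-T).ravel(),(proj(cs,R.from_rotvec([p[3],p[4],0]).apply(R.from_euler('z',p[5]).apply(L))+p[:3])-np.roll(S,k,0)).ravel()]
    s=least_squares(f,[553,-98,190,0,0,0]);print(k,s.cost,s.x.round(3));
    if s.cost<60: print(f(s.x).reshape(-1,2).round(1).tolist())
J=np.array([(178,182),(222,472),(517,430)])/6+[320,190]
P=[atz(ct,u,136) for u in J];print(np.round(P,1),(P[0]+P[2])/2,np.linalg.norm(P[1]-P[0]),np.linalg.norm(P[1]-P[2]))
E
```

```text
sidecam (array([ 151.97617607, -713.19662591,  990.23873284]), array([ 0.30723484,  0.59551129, -0.74227559]))
0 1900.6001290481063 [ 561.662 -106.194  206.191   -1.389   -0.965   -0.574]
1 2232.18128960187 [ 5.42679e+02 -9.44840e+01  2.00719e+02  4.40000e-02  1.43500e+00
  4.55000e-01]
2 761.0502618546493 [ 5.44137e+02 -1.03896e+02  2.02775e+02 -6.84000e-01  9.10000e-01
  2.60000e-02]
3 774.546921906438 [ 5.50884e+02 -1.08667e+02  2.03552e+02 -1.20600e+00  2.21000e-01
 -4.26000e-01]
[[ 605.   -28.1  136. ]
 [ 483.2  -43.   136. ]
 [ 497.6 -164.8  136. ]] [551.26545342 -96.43644907 136.        ] 122.69546694013856 122.61570437268908
```

```bash
cat > fit.py <<'E'
from h import *
from scipy.optimize import least_squares
L=np.array([[76,0,12.5],[0,76,12.5],[-76,0,12.5],[0,-76,12.5]])
def model(p):return R.from_rotvec([p[3],p[4],0]).apply(R.from_euler('z',p[5]).apply(L))+p[:3]
def fit(ct,cs,T,S,p0=[553,-98,190,0,0,0]):
    def f(p):
        m=model(p);e=[]
        for c,U in((ct,T),(cs,S)):
            U=np.float64(U);ok=~np.isnan(U[:,0]);e.append((proj(c,m)-U)[ok].ravel())
        return np.concatenate(e)
    s=least_squares(f,p0);print("cost",s.cost,"p",s.x.round(3),"tilt",np.hypot(*s.x[3:5]).round(3));print(f(s.x).reshape(-1,2).round(1).tolist());return s.x
E
python3 - <<'E'
from fit import *
cs=capture("side");ct=capture("top")
T=np.array([(367,97),(172,258),(340,452),(543,287)])/6+[320,190]
S=np.array([(520,157),(273,70),(168,235),(432,325)])/5+[290,190]
p=fit(ct,cs,T,S);print(model(p).round(1))
# jar neck centre / body via side near corner
print(atz(cs,np.array((315,490))/5+[290,190],136),atz(cs,np.array((550,345))/5+[290,190],136))
print(R.from_quat(np.roll(r.read_state()["tool_rot"],-1)).as_matrix().round(3), r.read_state()["t"])
for n,uv,z in(("yellow",(297,263),10),("shaker",(191,257),135),("whisk",(312,179),20),("tub",(448,207),100)): print(n,atz(ct,uv,z).round())
E
```

```text
cost 6.628359265614028 p [ 5.52422e+02 -9.65480e+01  1.95176e+02 -4.30000e-02  1.42000e-01
 -1.14000e-01] tilt 0.149
[[0.4, -1.3], [-1.6, -0.2], [-0.1, 0.8], [0.9, -0.4], [1.2, 0.4], [-1.2, 0.4], [-1.5, -0.8], [0.9, 0.8]]
[[ 629.  -104.8  197.2]
 [ 562.5  -20.6  203.1]
 [ 479.4  -87.2  217.9]
 [ 545.9 -171.4  212. ]]
[ 502.70486497 -163.94704602  136.        ] [ 618.68560746 -146.84097953  136.        ]
[[-0.935  0.354 -0.   ]
 [ 0.354  0.935 -0.   ]
 [-0.    -0.    -1.   ]] 0.4
yellow [516. 116.  10.]
shaker [523. 370. 135.]
whisk [744.  71.  20.]
tub [ 640. -281.  100.]
```

>>> apply_moves([
  [-0.075,-0.063,-0.01,0.015],
  [-0.15,-0.126,-0.02,0.03],
  [-0.225,-0.189,-0.03,0.045],
  [-0.3,-0.252,-0.04,0.06],
  [-0.375,-0.315,-0.05,0.075],
  [-0.45,-0.378,-0.06,0.09],
  [-0.525,-0.441,-0.06,0.105],
  [-0.6,-0.504,-0.06,0.12],
], gripper=0.25, squeeze=40)

```text
t: 1.2
ee_pos: [413.3, 240.9, 261.7]
tool_rot: [0.0, 0.531, 0.847, 0.001]
ft_force: [1.4, 0.9, -0.2]
finger_gap: 32.2
```

```bash
cat >> h.py <<'E'
def plan(targets,pose=None):
    """targets: (x,y,z,bearing deg of tool x)"""
    s=r.read_state();M=R.from_quat(np.roll(s["tool_rot"],-1)).as_matrix();p=s["ee_pos"];b=np.degrees(np.arctan2(M[1,0],M[0,0]))
    if pose: p=np.array(pose[:3]);b=pose[3]
    c,sn=np.cos(np.radians(b)),np.sin(np.radians(b));M=np.array([[c,sn,0],[sn,-c,0],[0,0,-1]])
    print("now",p.round(1),"bear",round(b,1),"q",s["q"].round(2),"F",s["ft_force"].round(1),"t",s["t"])
    for t in targets:
        d=M.T@(np.array(t[:3])-p)/500;print([round(v,4) for v in d],round(-((t[3]-b+180)%360-180)/360,4))
def on(phi,rad,z,c=(552,-96.5)):
    a=np.radians(phi);return (c[0]+rad*np.cos(a),c[1]+rad*np.sin(a),z,phi)
E
python3 - <<'E'
from h import *
plan([on(83,76,255),on(83,76,164)])
E
```

```text
now [413.3 240.9 261.7] bear 115.9 q [-0.85  0.26  0.24  1.95 -0.08  0.95 -0.12] F [ 1.4  0.9 -0.2] t 1.2
[np.float64(-0.6005), np.float64(0.0379), np.float64(0.0135)] 0.0913
[np.float64(-0.6005), np.float64(0.0379), np.float64(0.1955)] 0.0913
```

>>> apply_moves([
  [-0.1,0.006,0,0.015],
  [-0.2,0.013,0,0.03],
  [-0.3,0.019,0.005,0.045],
  [-0.4,0.025,0.01,0.06],
  [-0.5,0.032,0.013,0.075],
  [-0.58,0.037,0.013,0.091],
  [-0.6,0.038,0.013,0.091],
  [-0.6,0.038,0.013,0.091],
])

```text
t: 2.0
ee_pos: [561.8, -20.0, 254.6]
tool_rot: [0.0, 0.748, 0.664, -0.0]
ft_force: [-0.9, 1.6, 0.0]
finger_gap: 32.2
```

```bash
python3 - <<'E'
from h import *
plan([on(83,76,255),on(83,76,164)])
c=capture("side");crop(c,"s2",270,90,180,220,3)
c=capture("top");crop(c,"t2",310,150,140,140,5)
E
```

```text
now [561.8 -20.  254.6] bear 83.2 q [-0.41  0.43  0.46  1.76 -0.22  1.    0.02] F [-0.9  1.6  0. ] t 2.0
[np.float64(-0.0022), np.float64(-0.0008), np.float64(-0.0008)] 0.0006
[np.float64(-0.0022), np.float64(-0.0008), np.float64(0.1812)] 0.0006
```

View pics/s2.png

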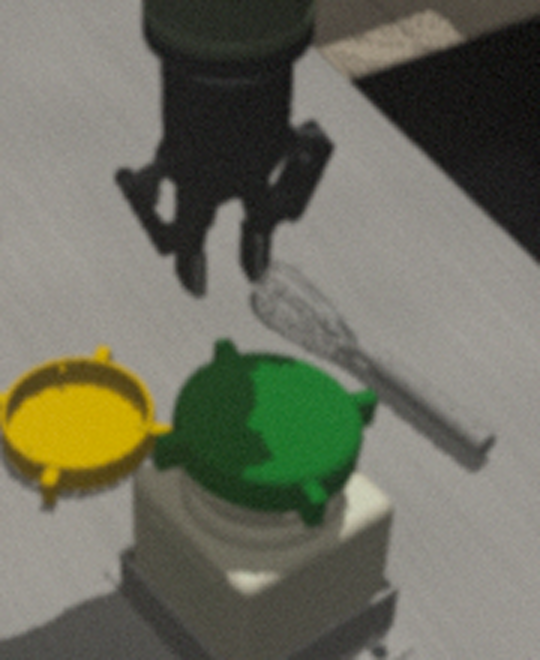

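View pics/t2.png

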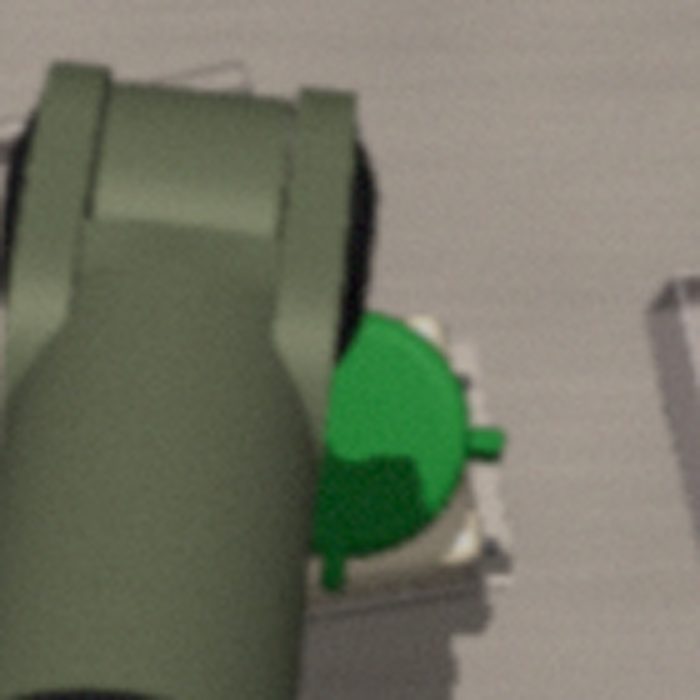

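Fingers (side crop 195,290 and 255,275) stand over either side of the +y lug (225,345). The lid choice is confirmed, so I descend.

>>> apply_moves([
  [-0.002,0,0.03,0],
  [-0.002,0,0.06,0],
  [-0.002,0,0.09,0],
  [-0.002,0,0.12,0],
  [-0.002,0,0.14,0],
  [-0.002,0,0.16,0],
  [-0.002,0,0.18,0],
  [-0.002,0,0.18,0],
])

```text
t: 2.9
ee_pos: [560.8, -19.1, 163.8]
tool_rot: [-0.0, 0.747, 0.665, -0.001]
ft_force: [-0.5, 0.7, 0.3]
finger_gap: 32.3
```

```bash
python3 - <<'E'
from h import *
plan([on(83+a,76,164) for a in (8,16,24,32,40,46,50)],(561.3,-21,164.5,83.1))
c=capture("side");crop(c,"s3",290,140,150,160,4)
E
```

```text
now [561.3 -21.  164.5] bear 83.1 q [-0.36  0.54  0.41  1.85 -0.29  0.81  0.08] F [-0.5  0.7  0.3] t 2.9
[np.float64(-0.0016), np.float64(-0.0212), np.float64(0.001)] -0.0219
[np.float64(-0.006), np.float64(-0.042), np.float64(0.001)] -0.0442
[np.float64(-0.0132), np.float64(-0.0619), np.float64(0.001)] -0.0664
[np.float64(-0.0231), np.float64(-0.0806), np.float64(0.001)] -0.0886
[np.float64(-0.0355), np.float64(-0.0978), np.float64(0.001)] -0.1108
[np.float64(-0.0464), np.float64(-0.1095), np.float64(0.001)] -0.1275
[np.float64(-0.0542), np.float64(-0.1166), np.float64(0.001)] -0.1386
```

View pics/s3.png

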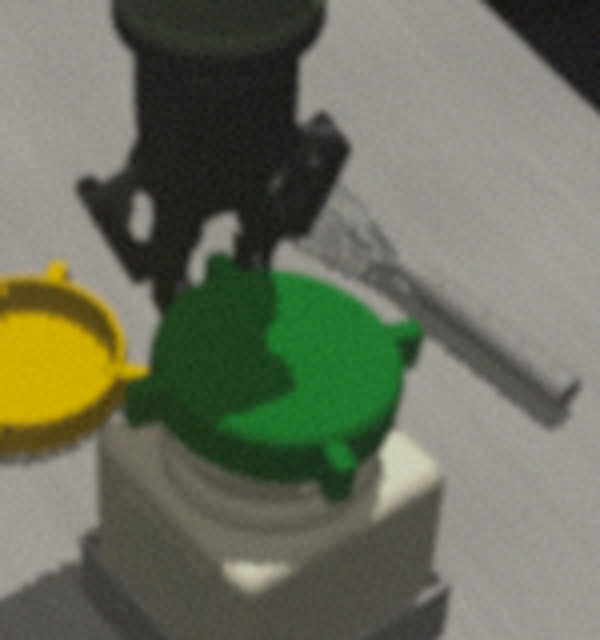

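>>> apply_moves([
  [0,-0.011,0,-0.011],
  [-0.0015,-0.021,0,-0.022],
  [-0.004,-0.0315,0,-0.033],
  [-0.006,-0.042,0,-0.044],
  [-0.0095,-0.052,0,-0.055],
  [-0.013,-0.062,0,-0.0665],
  [-0.018,-0.071,0,-0.0775],
  [-0.023,-0.0805,0,-0.0885],
])

```text
t: 3.75
ee_pos: [520.3, -26.3, 165.5]
tool_rot: [0.001, 0.535, 0.845, 0.0]
ft_force: [0.2, 0.4, -0.0]
finger_gap: 32.0
```

```bash
python3 - <<'E'
from h import *
plan([on(115+a,76,164) for a in (4,8,12,16,20,24,27)],(*on(115,76,164)[:3],115))
c=capture("side");crop(c,"s4",290,140,150,160,4)
E
```

```text
now [519.9 -27.6 164. ] bear 115 q [-0.26  0.46  0.27  1.95 -0.17  0.75  0.54] F [ 0.2  0.4 -0. ] t 3.75
[np.float64(-0.0004), np.float64(-0.0106), np.float64(0.0)] -0.0111
[np.float64(-0.0015), np.float64(-0.0212), np.float64(0.0)] -0.0222
[np.float64(-0.0033), np.float64(-0.0316), np.float64(0.0)] -0.0333
[np.float64(-0.0059), np.float64(-0.0419), np.float64(0.0)] -0.0444
[np.float64(-0.0092), np.float64(-0.052), np.float64(0.0)] -0.0556
[np.float64(-0.0131), np.float64(-0.0618), np.float64(0.0)] -0.0667
[np.float64(-0.0166), np.float64(-0.069), np.float64(0.0)] -0.075
```

View pics/s4.png

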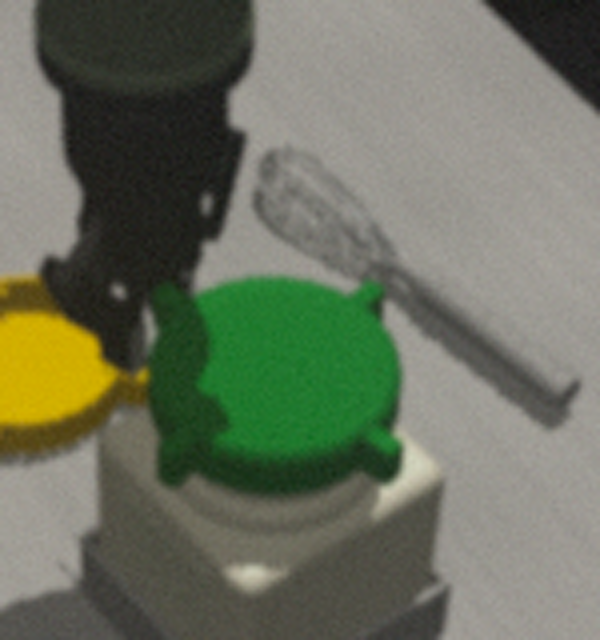

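The lid has turned back about 25° and looks level. I go on past 40° to be sure.

>>> apply_moves([
  [0,-0.01,0,-0.011],
  [-0.0015,-0.021,0,-0.022],
  [-0.003,-0.0315,0,-0.033],
  [-0.006,-0.042,0,-0.0445],
  [-0.009,-0.052,0,-0.0555],
  [-0.013,-0.062,0,-0.0665],
  [-0.0165,-0.069,0,-0.075],
  [-0.0165,-0.069,0,-0.075],
])

```text
t: 4.6
ee_pos: [492.5, -48.8, 165.3]
tool_rot: [0.0, 0.325, 0.946, 0.0]
ft_force: [-0.3, 0.1, 0.1]
finger_gap: 32.2
```

```bash
python3 - <<'E'
from h import *
plan([])
c=capture("side");crop(c,"s5",290,170,150,140,5)
c=capture("top");crop(c,"t5",310,180,130,110,6)
E
```

```text
now [492.5 -48.8 165.3] bear 142.1 q [-0.13  0.41  0.15  2.01 -0.09  0.73  0.97] F [-0.3  0.1  0.1] t 4.6
```

View pics/s5.png

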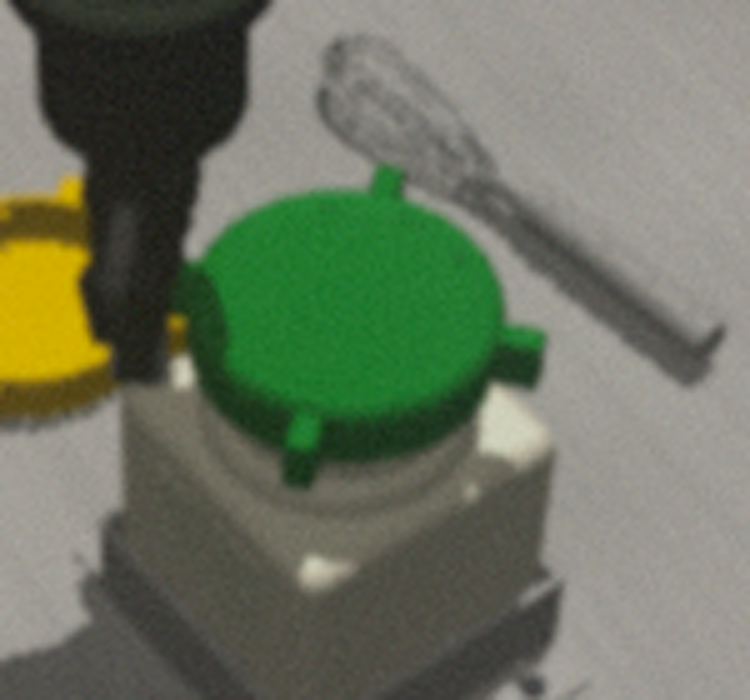

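View pics/t5.png

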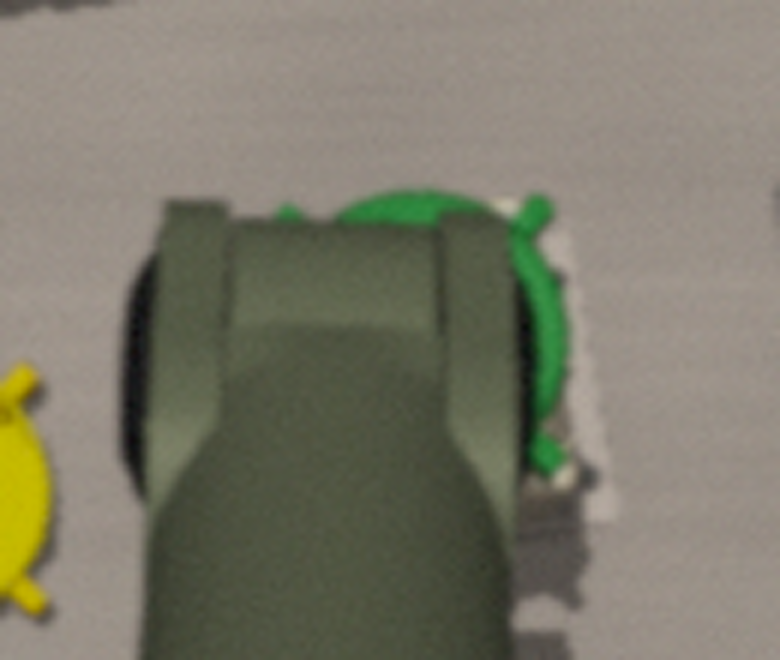

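```bash
python3 - <<'E'
from fit import *
cs=capture("side");ct=capture("top");n=np.nan
T=np.array([(290,206),(n,n),(560,470),(540,198)])/6+[310,180]
S=np.array([(390,168),(n,n),(303,430),(543,335)])/5+[290,170]
p=fit(ct,cs,T,S,[552,-96,187,0,0,.7])
E
```

```text
cost 5.806472320296792 p [ 5.51268e+02 -9.81370e+01  1.98372e+02 -4.30000e-02  7.20000e-02
  7.95000e-01] tilt 0.083
[[-2.1, 0.4], [0.6, -1.2], [1.6, -0.3], [0.1, -0.0], [-1.5, 0.2], [0.6, 0.3]]
```

```bash
cat > ov.py <<'E'
from fit import *
def overlay(c,p,name,x0,y0,w,h,s):
    im=cv2.resize(c["pixels"][y0:y0+h,x0:x0+w,::-1],None,fx=s,fy=s,interpolation=cv2.INTER_CUBIC).copy()
    def tr(P):return R.from_rotvec([p[3],p[4],0]).apply(R.from_euler('z',p[5]).apply(P))+p[:3]
    a=np.linspace(0,2*np.pi,90)
    def draw(P,col):
        uv=((proj(c,tr(P))-[x0,y0]+.5)*s).astype(np.int32);cv2.polylines(im,[uv],True,col,1)
    for z,col in((14.25,(0,0,255)),(-14.25,(255,0,255))):draw(np.c_[59.5*np.cos(a),59.5*np.sin(a),0*a+z],col)
    for k in range(4):
        for z,col in((12.5,(0,255,255)),(-12.5,(255,255,0))):
            draw(R.from_euler('z',k*np.pi/2).apply(np.array([[59.5,-6,z],[76,-6,z],[76,6,z],[59.5,6,z]])),col)
    cv2.imwrite(f"pics/{name}.png",im)
E
python3 - <<'E'
from ov import *
cs=capture("side")
overlay(cs,[552,-96.5,189,0,0,.795],"o5",290,170,150,110,5)
E
```

```text
(no output)
```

View pics/o5.png

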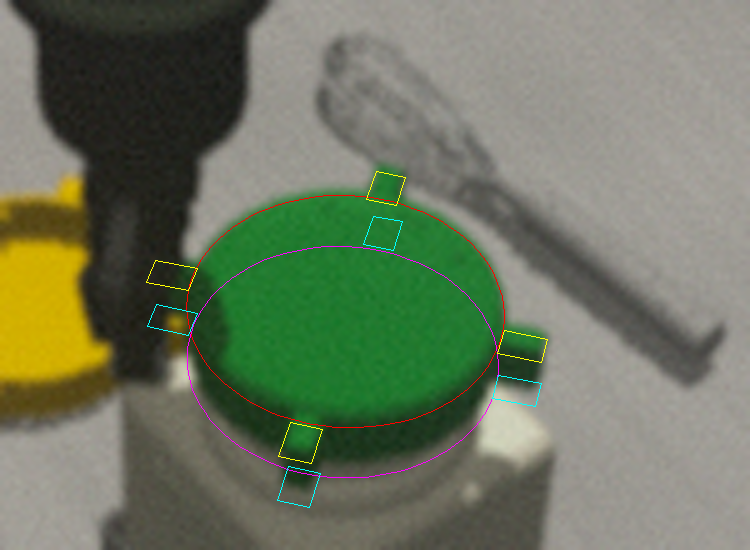

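Level overlay (tilt 0, z 189) matches the lugs and rim with only a uniform shift of about 1.5 px, so the lid has dropped level, 52° back. Now I turn it clockwise, 32° per call.

>>> apply_moves([
  [0,0.0105,0,0.011],
  [-0.0015,0.021,0,0.022],
  [-0.0035,0.0315,0,0.0335],
  [-0.006,0.042,0,0.0445],
  [-0.009,0.052,0,0.0555],
  [-0.013,0.062,0,0.0665],
  [-0.018,0.0715,0,0.078],
  [-0.023,0.0805,0,0.089],
])

```text
t: 5.65
ee_pos: [526.4, -23.3, 164.8]
tool_rot: [-0.0, 0.574, 0.819, -0.0]
ft_force: [-0.1, -1.0, -0.5]
finger_gap: 32.0
```

>>> apply_moves([
  [0,0.0105,0,0.011],
  [-0.0015,0.021,0,0.022],
  [-0.0035,0.0315,0,0.0335],
  [-0.006,0.042,0,0.0445],
  [-0.009,0.052,0,0.0555],
  [-0.013,0.062,0,0.0665],
  [-0.018,0.0715,0,0.078],
  [-0.023,0.0805,0,0.089],
])

```text
t: 6.45
ee_pos: [568.1, -20.2, 164.7]
tool_rot: [-0.0, 0.778, 0.629, -0.0]
ft_force: [-0.8, 0.2, -0.1]
finger_gap: 32.2
```

```bash
python3 - <<'E'
from h import *
plan([on(78,76,164)])
c=capture("side");crop(c,"s6",290,150,150,140,5)
E
```

```text
now [568.1 -20.2 164.7] bear 77.9 q [-0.37  0.55  0.43  1.83 -0.31  0.82  0.  ] F [-0.8  0.2 -0.1] t 6.45
[np.float64(-0.0039), np.float64(0.0001), np.float64(0.0015)] -0.0003
```

View pics/s6.png

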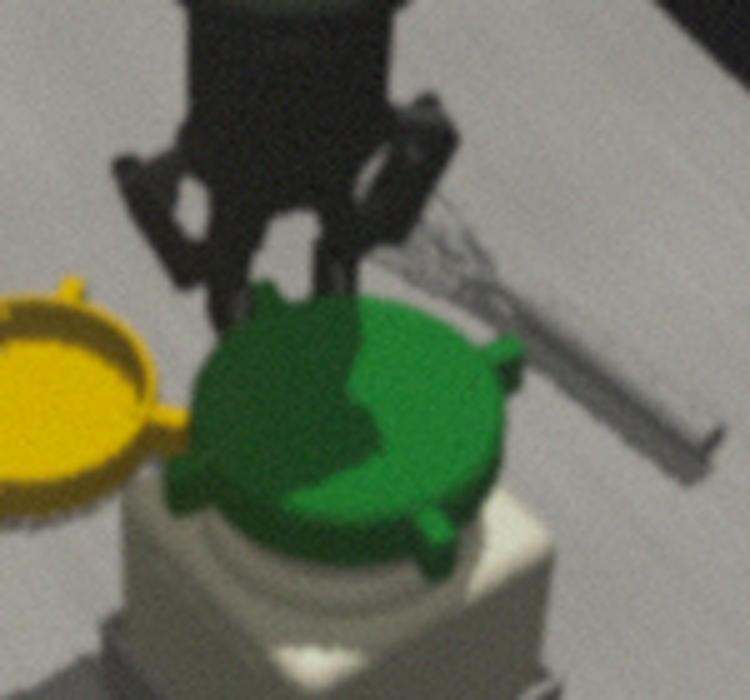

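>>> apply_moves([
  [-0.003,0.0105,0,0.011],
  [-0.0045,0.021,0,0.022],
  [-0.0065,0.0315,0,0.0335],
  [-0.009,0.042,0,0.0445],
  [-0.012,0.052,0,0.0555],
  [-0.016,0.062,0,0.0665],
  [-0.021,0.0715,0,0.078],
  [-0.026,0.0805,0,0.089],
])

```text
t: 7.3
ee_pos: [604.6, -41.4, 164.7]
tool_rot: [-0.0, 0.921, 0.39, -0.0]
ft_force: [-0.3, 0.9, 0.0]
finger_gap: 32.2
```

>>> apply_moves([
  [0,0.0105,0,0.011],
  [-0.0015,0.021,0,0.022],
  [-0.0035,0.0315,0,0.0335],
  [-0.006,0.042,0,0.0445],
  [-0.009,0.052,0,0.0555],
  [-0.013,0.062,0,0.0665],
  [-0.018,0.0715,0,0.078],
  [-0.023,0.0805,0,0.089],
])

```text
t: 8.1
ee_pos: [625.6, -77.7, 164.7]
tool_rot: [-0.0, 0.993, 0.121, -0.0]
ft_force: [0.2, 1.0, -1.0]
finger_gap: 32.2
```

```bash
python3 - <<'E'
from h import *
plan([on(14,76,164)])
c=capture("side");crop(c,"s7",290,150,150,140,5)
c=capture("top");crop(c,"t7",310,180,130,110,6)
E
```

```text
now [625.6 -77.7 164.7] bear 13.9 q [-0.42  0.73  0.72  1.67 -0.56  0.96 -0.82] F [ 0.2  1.  -1. ] t 8.1
[np.float64(0.0001), np.float64(0.0009), np.float64(0.0013)] -0.0003
```

View pics/s7.png

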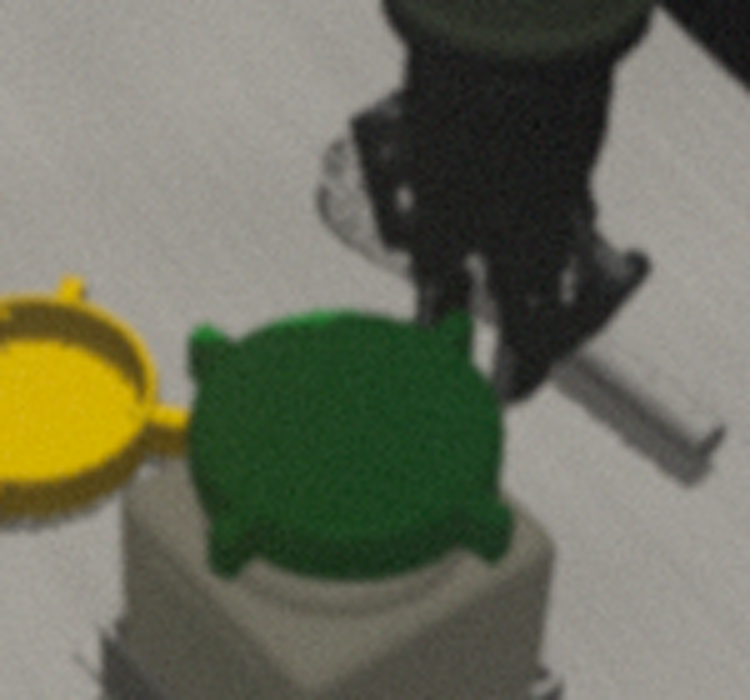

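View pics/t7.png

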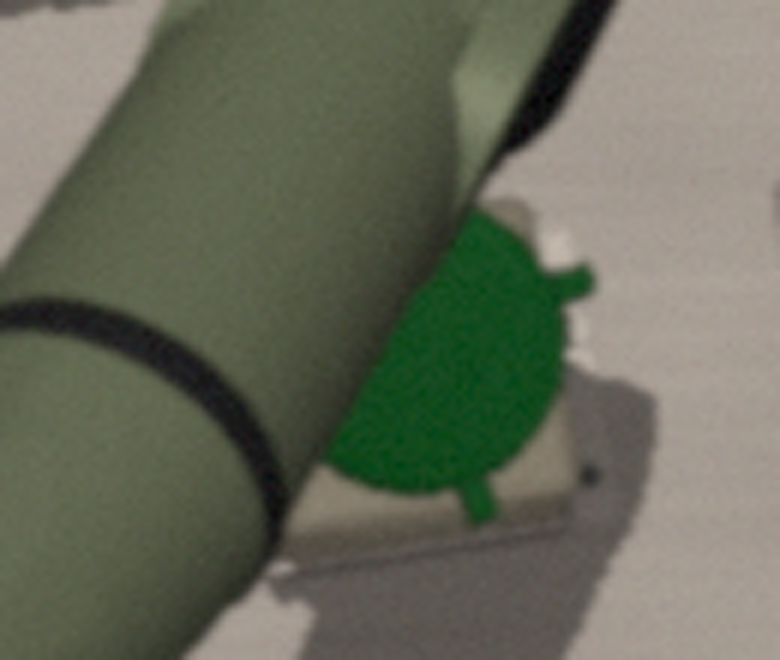

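>>> apply_moves([
  [0,0.003,0,0.003],
  [0,0.006,0,0.006],
  [0,0.009,0,0.009],
  [0,0.012,0,0.012],
  [-0.001,0.015,0,0.015],
  [-0.001,0.018,0,0.019],
  [-0.0015,0.021,0,0.022],
  [-0.0015,0.021,0,0.022],
])

```text
t: 9.0
ee_pos: [627.4, -88.4, 164.8]
tool_rot: [0.0, 0.999, 0.052, -0.0]
ft_force: [-0.9, 0.6, -0.4]
finger_gap: 32.0
```

>>> apply_moves([
  [0,0.001,0,0.001],
  [0,0.002,0,0.002],
  [0,0.003,0,0.003],
  [0,0.004,0,0.004],
  [0,0.005,0,0.005],
  [0,0.006,0,0.006],
  [0,0.007,0,0.007],
  [0,0.008,0,0.008],
])

```text
t: 9.8
ee_pos: [627.8, -92.2, 164.8]
tool_rot: [0.0, 1.0, 0.028, -0.0]
ft_force: [0.9, -0.6, -0.7]
finger_gap: 32.0
```

```bash
python3 - <<'E'
from ov import *
plan([])
c=capture("side");overlay(c,[552,-96.5,179,0,0,np.radians(11-90)],"s8",290,170,150,110,5)
E
```

```text
now [627.8 -92.2 164.8] bear 3.2 q [-0.42  0.75  0.77  1.66 -0.6   0.98 -0.95] F [ 0.9 -0.6 -0.7] t 9.8
```

View pics/s8.png

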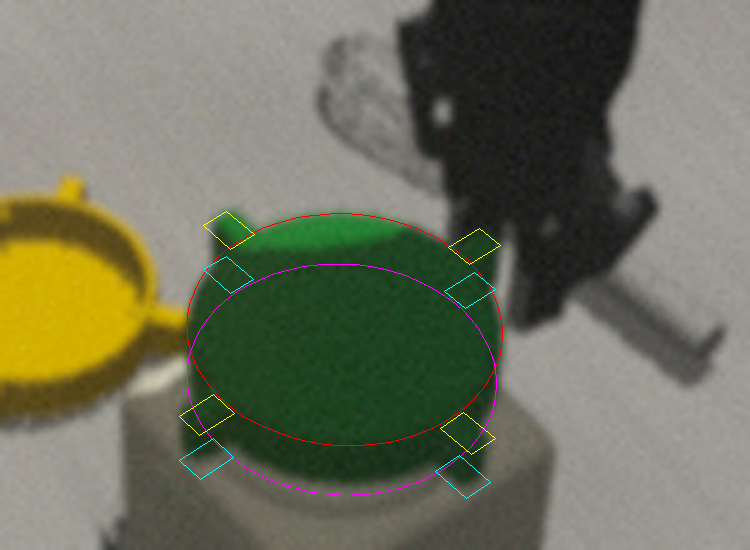

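>>> apply_moves([
  [0,0.001,0,0.001],
  [0,0.002,0,0.002],
  [0,0.003,0,0.003],
  [0,0.004,0,0.004],
  [0,0.005,0,0.005],
  [0,0.006,0,0.006],
  [0,0.007,0,0.007],
  [0,0.008,0,0.008],
])

```text
t: 10.65
ee_pos: [628.0, -96.2, 164.8]
tool_rot: [0.0, 1.0, 0.003, -0.0]
ft_force: [-0.1, -0.5, -0.2]
finger_gap: 31.8
```

>>> apply_moves([
  [0,0.001,0,0.001],
  [0,0.002,0,0.002],
  [0,0.003,0,0.003],
  [0,0.004,0,0.004],
  [0,0.005,0,0.005],
  [0,0.006,0,0.006],
  [0,0.007,0,0.007],
  [0,0.008,0,0.008],
])

```text
t: 11.45
ee_pos: [628.1, -100.2, 164.8]
tool_rot: [0.0, 1.0, -0.023, -0.0]
ft_force: [-0.4, -0.3, 0.1]
finger_gap: 31.8
```

>>> apply_moves([
  [0,0.001,0,0.001],
  [0,0.002,0,0.002],
  [0,0.003,0,0.003],
  [0,0.004,0,0.004],
  [0,0.005,0,0.005],
  [0,0.006,0,0.006],
  [0,0.007,0,0.007],
  [0,0.008,0,0.008],
])

```text
t: 12.25
ee_pos: [627.9, -104.2, 164.8]
tool_rot: [0.0, 0.999, -0.048, -0.0]
ft_force: [-0.1, 0.2, 0.3]
finger_gap: 32.1
```

```bash
python3 - <<'E'
from ov import *
plan([])
c=capture("side");overlay(c,[552,-96.5,179,0,0,np.radians(3-90)],"s9",290,170,150,110,5)
c=capture("top");crop(c,"t9",310,180,130,110,6)
E
```

```text
now [ 627.9 -104.2  164.8] bear -5.5 q [-0.42  0.77  0.8   1.66 -0.63  1.   -1.06] F [-0.1  0.2  0.3] t 12.25
```

View pics/s9.png

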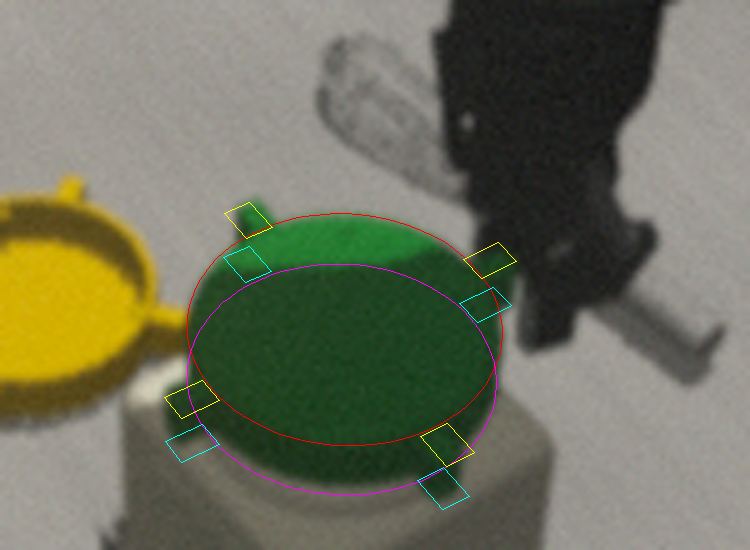

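View pics/t9.png

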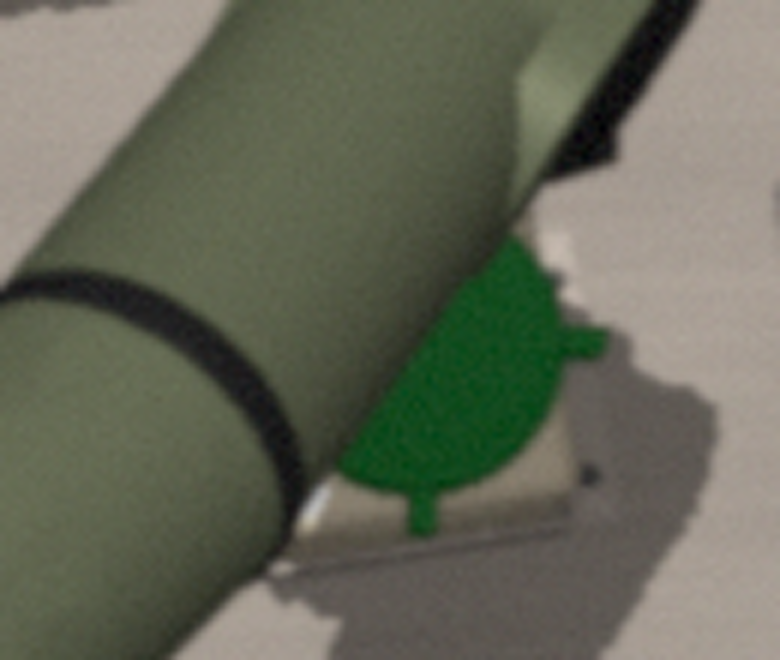

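>>> apply_moves([
  [0,0.001,0,0.001],
  [0,0.002,0,0.002],
  [0,0.003,0,0.003],
  [0,0.004,0,0.004],
  [0,0.005,0,0.005],
  [0,0.006,0,0.006],
  [0,0.007,0,0.007],
  [0,0.008,0,0.008],
])

```text
t: 13.15
ee_pos: [627.5, -108.2, 164.8]
tool_rot: [0.0, 0.997, -0.073, -0.0]
ft_force: [0.2, -0.4, 0.6]
finger_gap: 32.0
```

>>> apply_moves([
  [0,0.001,0,0.001],
  [0,0.002,0,0.002],
  [0,0.003,0,0.003],
  [0,0.004,0,0.004],
  [0,0.005,0,0.005],
  [0,0.006,0,0.006],
  [0,0.007,0,0.007],
  [0,0.008,0,0.008],
])

```text
t: 13.95
ee_pos: [626.9, -112.1, 164.8]
tool_rot: [-0.0, 0.995, -0.098, 0.0]
ft_force: [-0.4, -0.5, 0.0]
finger_gap: 31.8
```

>>> apply_moves([
  [0,0.001,0,0.001],
  [0,0.002,0,0.002],
  [0,0.003,0,0.003],
  [0,0.004,0,0.004],
  [0,0.005,0,0.005],
  [0,0.006,0,0.006],
  [0,0.007,0,0.007],
  [0,0.008,0,0.008],
])

```text
t: 14.75
ee_pos: [626.1, -116.0, 164.8]
tool_rot: [-0.0, 0.992, -0.123, -0.0]
ft_force: [-0.3, -0.2, -0.8]
finger_gap: 31.8
```

>>> apply_moves([
  [0,0.001,0,0.001],
  [0,0.002,0,0.002],
  [0,0.003,0,0.003],
  [0,0.004,0,0.004],
  [0,0.005,0,0.005],
  [0,0.006,0,0.006],
  [0,0.007,0,0.007],
  [0,0.008,0,0.008],
])

```text
t: 15.55
ee_pos: [625.2, -119.9, 164.8]
tool_rot: [-0.0, 0.989, -0.148, -0.0]
ft_force: [1.0, 1.0, 0.0]
finger_gap: 32.5
```

>>> apply_moves([
  [0,0.001,0,0.001],
  [0,0.002,0,0.002],
  [0,0.003,0,0.003],
  [0,0.004,0,0.004],
  [0,0.005,0,0.005],
  [0,0.006,0,0.006],
  [0,0.007,0,0.007],
  [0,0.008,0,0.008],
])

```text
t: 16.35
ee_pos: [624.2, -121.8, 164.6]
tool_rot: [-0.001, 0.985, -0.172, -0.0]
ft_force: [0.6, 13.2, 2.8]
finger_gap: 32.1
```

```bash
python3 - <<'E'
from ov import *
plan([])
c=capture("side");overlay(c,[552,-96.5,179,0,0,np.radians(-13-90)],"s10",290,170,150,110,5)
c=capture("top");crop(c,"t10",310,180,130,110,6)
E
```

```text
now [ 624.2 -121.8  164.6] bear -19.8 q [-0.41  0.79  0.86  1.66 -0.69  1.02 -1.24] F [ 0.6 13.2  2.8] t 16.35
```

View pics/s10.png

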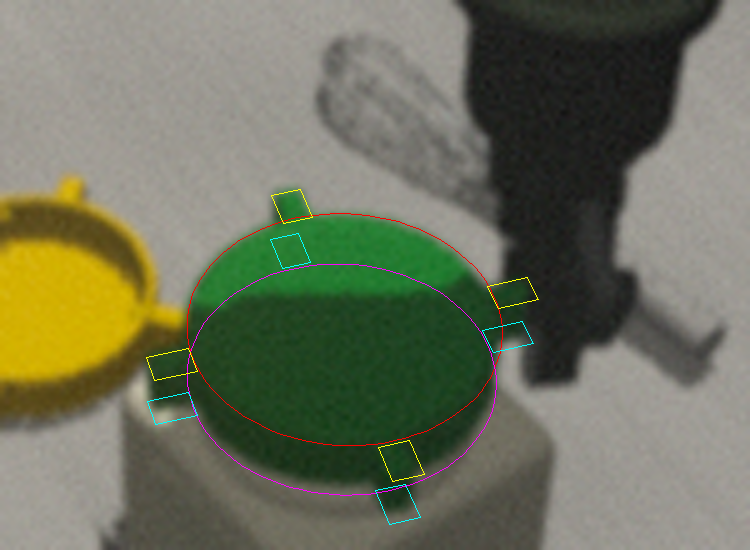

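View pics/t10.png

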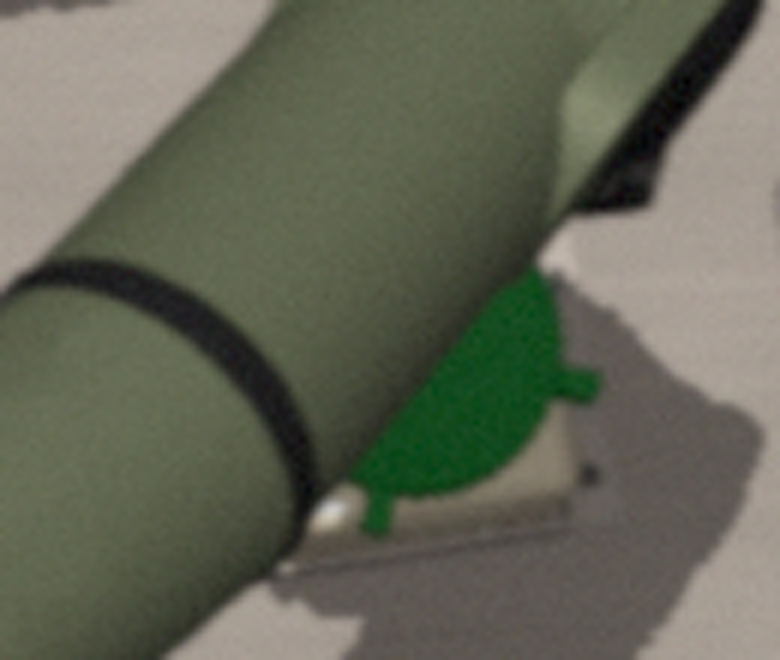

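The stop is met: 13 N, and the tool lags about 2 mm. The lid has turned about 148° clockwise from the far-back position. I unload the fingers and rise.

>>> apply_moves([
  [0,-0.006,0,-0.005],
  [0,-0.012,0,-0.01],
  [0.001,-0.018,0,-0.015],
  [0.001,-0.022,0,-0.02],
  [0.001,-0.022,-0.02,-0.02],
  [0.001,-0.022,-0.06,-0.02],
  [0.001,-0.022,-0.1,-0.02],
  [0.001,-0.022,-0.15,-0.02],
])

```text
t: 17.25
ee_pos: [627.9, -113.8, 240.9]
tool_rot: [0.0, 0.994, -0.11, -0.0]
ft_force: [0.6, 0.0, -0.4]
finger_gap: 31.7
```

>>> apply_moves([
  [0,0,-0.05,0],
  [0,0,-0.1,0],
  [0,0.05,-0.15,0],
  [0,0.12,-0.15,0],
  [0,0.2,-0.15,0],
  [0,0.28,-0.15,0],
  [0,0.36,-0.15,0],
  [0,0.36,-0.15,0],
])

```text
t: 18.05
ee_pos: [585.8, -295.3, 316.1]
tool_rot: [0.001, 0.993, -0.114, 0.0]
ft_force: [-0.1, 0.3, 0.3]
finger_gap: 31.9
```

```bash
python3 - <<'E'
from ov import *
plan([])
c=capture("side");overlay(c,[552,-96.5,179,0,0,np.radians(-13-90)],"s11",290,170,150,110,5)
crop(c,"s12",290,170,150,110,5)
cv2.imwrite("pics/s11f.png",c["pixels"][:,:,::-1])
c=capture("top");overlay(c,[552,-96.5,176,0,0,np.radians(-13-90)],"t11",310,180,130,110,6)
E
```

```text
now [ 585.8 -295.3  316.1] bear -13.1 q [-0.14  0.67  0.92  1.44 -0.53  1.3  -0.99] F [-0.1  0.3  0.3] t 18.05
```

View pics/s11f.png

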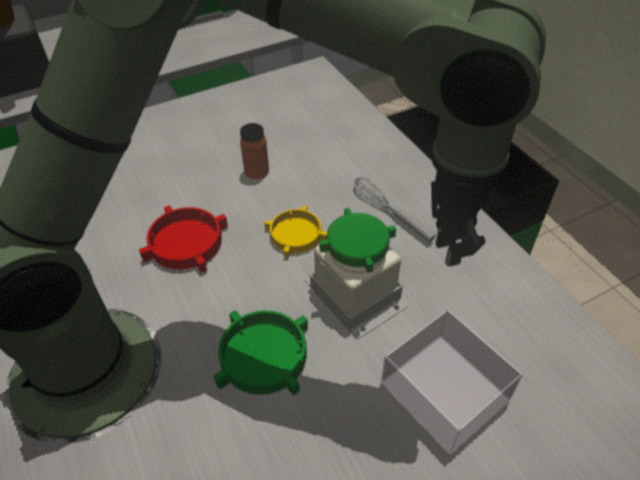

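View pics/s11.png

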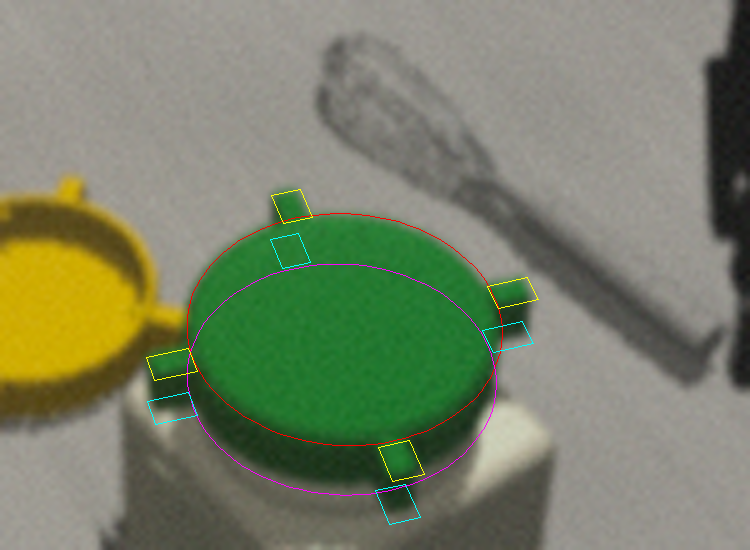

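View pics/t11.png

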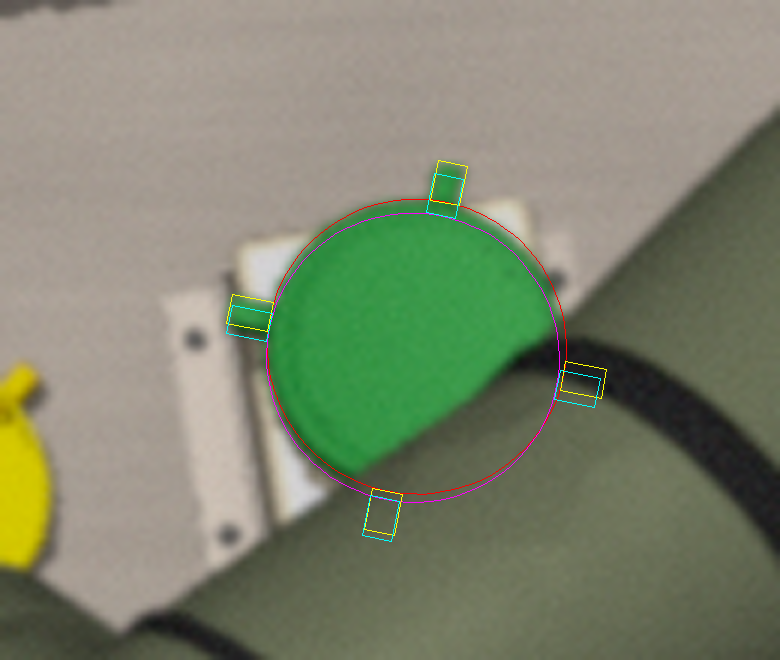

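```bash
python3 - <<'E'
from h import *
print(r.read_state()["joint_vel"].round(3));print(r.close_job())
E
```

```text
[-0.042  0.001 -0.017  0.001 -0.005 -0.002 -0.006]
the job is handed in; nothing more can be done
None
```

I screwed the green lid home on the jar and handed the job in at about 18 s. I straddled one grip lug with the part-open fingers and turned the lid back about 52°. There it had dropped level in the thread. I then turned it clockwise about 148° until it met the stop, which showed as 13 N on the wrist. After that I eased off the lug and lifted clear.

**Last checks:**
- **Level and height:** the lid lines up with a level model in the side view. The model height that fits is 178–179 mm, where home is 176. I put the 2–3 mm difference down to calibration, because the dropped lid read about as much too high. The stop and the angle turned also agree with fully home.
- **Centring:** the top view shows the lid within about 2 mm of my estimate of the jar's axis, though the arm hid part of the lid.
- **Other things:** in the side view the whisk, tub and shaker stand where they were. The gripper was clear of everything, with wrist force near zero.

**Disagreement:** the lug-tip fit of the dropped lid, with one lug hidden, gave a tilt of 0.083 rad, which would be over the 0.045 limit. The overlay on the rim and lugs showed it level, so I relied on that and went on.

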